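# Stir the drying clay beads

## Robot

A 6-joint arm with a two-finger parallel gripper is mounted at the origin on the work surface. World frame = base frame: x ahead of the robot, y to its left, z up, the work surface at z = 0. Lengths are in mm, angles in rad, forces in N, time in s.
With the tool pointing down it reaches from about 300 to 950 mm from the base axis. Payload 3.1 kg.
Tool frame: the origin (TCP) lies at the very end of the fingers, on their centre line; the grasp point (between the pads) lies 19 mm behind it; z points along the fingers, y is the line along which they close (so a half turn about z gives the same grasp; the last joint's range is limited). The gripper opens to 85 mm and grips with 20 to 120 N. Pads are 22 mm wide; open, the fingers measure 114 mm over their backs; the gripper's body (76 mm by 85 mm) begins 54 mm behind the grasp point. The pads swing forward as they close: fully open they stand 13 mm farther back than shut.
Start: joints at [-1.292, 0.308, 1.634, -0, 1.2, -0.07], TCP at [213.58, -587.38, 231.272] pointing down, gripper open.
Joint ranges: [-3.06, 3.06], [-0.79, 1.96], [0.05, 2.63], [-1.19, 4.34], [0.05, 2.64], [-2.94, 2.94]. Speed limits (rad/s): [2.79, 2.79, 3.14, 3.14, 3.14, 3.14].

## Interface

Orientations are given as a 3x3 rotation matrix whose columns are the frame's x, y, z axes.
In Python, from workcell import arm gives the robot as it stands.
- The arm moves only by the tool apply_moves, never from a script. Its argument "commands" is a list that holds one entry, the list of rows, each a list of 7 numbers: the shift along the tool's x, y, z as a fraction of full scale, then the turn, a rotation vector about the tool's x, y, z as a fraction of full scale, then the opening, from -1 (shut) to 1 (fully open). A call has 1 to 10 rows; each row shifts and turns the commanded pose from where the row before left it, along the tool's axes as they then stand; what a row does not reach is not made up. Full scale, the value 1, is 200 mm for a shift and 0.1 rad for a turn. A row lasts 1/12 s, in which the tool goes at most 41.7 mm and 7.16 degrees, less where a joint would pass 70% of its speed; a pose out of reach is approached as far as the arm can. A call with a number of a shift or a turn outside -1 to 1 is refused whole. A call with a gripper value outside its range is refused whole. The fingers move at their own pace and stop on an object; the grip force is fixed at half the most. Time passes only in rows, so rows that do not move let the fingers close. It gives the time, the measured TCP pose, the force, the opening and the grip force at its end, in the units of the state.
- arm.sense(): the state, without advancing time (a new reading comes with each control period).
- arm.camera(name): name is "scene" or "top" or "wrist"; returns a dict with "pixels" (480x640x3 uint8, red, green, blue), "K" (3x3 intrinsics, pixels), "camera_from_world" (4x4, takes a point from world to camera coordinates); the wrist camera has in their place "T_tool_cam" (4x4, takes a point from camera to tool coordinates, whose origin is the TCP and whose axes are the flange's). Camera axes: x right, y down, z forward; pixel columns grow to the right and rows downward; lengths in mm; the calibration is good to about 2 mm. A picture is of the moment at which its call begins: read the wrist's pose just before it. There is no depth.
- arm.sign_off(): hands the job in; it is judged then, once.
The state is a dict: "time_s": time; "joints": joint angles; "qd": joint speeds; "joint_efforts": joint torques, N m; "position": TCP position; "orientation": TCP orientation; "ft_force": force on the tool from outside, world axes, zero at the start; "wrist_torque": the same for the moment, N m; "grip_width": opening from 0.0 (shut) to 1.0 (fully open); "grasp_force": force on a finger pad.
Only numpy, scipy, OpenCV 4.12 (cv2) and the standard library are available. Lean on these libraries where they do the work, as an engineer would, in place of code of your own. Each camera call takes 0.05 s, during which the arm holds its last target. There are 200 camera calls.

## Task

The clay beads drying in the bowl need turning. Pick up the wooden stirrer that has toppled over on the bench and, with its round foot down among the beads near the bowl's floor, sweep it round about a finger's width off the bowl's wall so that it pushes the beads along: two full turns anticlockwise (seen from above), starting and ending at the side of the pouring lip, with every bead kept in the bowl. Then stand the stirrer upright on its foot in the middle of the round plaster bat, and leave the other things on the bench where they are.

Things in the scene. Friction and masses are not known exactly. Their poses are not given: they have to be found in the camera images.
- stirrer: wooden stirrer, 165 mm long: round foot 40 mm across and 40 mm high, then a square stem 26 x 26 mm for the other 125 mm; 0.18 kg. Origin: centre of the foot's flat underside; z runs along the stem to its top, x and y square to the stem's faces. Starts toppled on the bench, +x face down, the stem sloping 3.2 degrees down to its top, which points roughly to the robot's left (+y)
- stirrer_top (a point): centre of the end of the stirrer's stem, 165 mm from the foot's underside
- bowl: round open stoneware bowl, fixed to the bench, 75 mm high, outer radius 104 mm at the rim and 98 mm at the base, wall 6 mm; inner floor flat, 92 mm in radius, 8 mm above the underside. Origin: centre of its underside; z up, x points to the pouring lip. The beads start in the half away from the lip
- bowl_lip (a point): the outer end of the bowl's pouring lip, 134 mm from the bowl's axis, at rim height (75 mm)
- bat: round white plaster bat (disc), radius 65 mm, 20 mm thick, fixed. Origin: centre of its underside
- bead1: round clay bead, 28 mm across, 30 g, loose in the bowl. Origin: its centre
- bead2: round clay bead, 28 mm across, 30 g, loose in the bowl. Origin: its centre
- bead3: round clay bead, 28 mm across, 30 g, loose in the bowl. Origin: its centre
- bead4: round clay bead, 28 mm across, 30 g, loose in the bowl. Origin: its centre
- bead5: round clay bead, 28 mm across, 30 g, loose in the bowl. Origin: its centre
- bead6: round clay bead, 28 mm across, 30 g, loose in the bowl. Origin: its centre
- vase: bystander: small stoneware bottle vase, 76 mm across, 100 mm high. Origin: centre of its underside
- teacup: bystander: green-grey cup, 72 mm across, 70 mm high. Origin: centre of its underside
- glazebowl: bystander: small empty white bowl, 90 mm across, 45 mm high. Origin: centre of its underside
- brush: bystander: brush lying flat, 170 mm long. Origin: a point on it
- rib: bystander: flat wooden throwing rib, 110 x 50 x 8 mm. Origin: centre of its underside
- clayblock: bystander: block of clay, 90 x 60 x 45 mm. Origin: centre of its underside

How it is judged (in metres and radians):
On the way, in this order (a step that is already met when the one before it is completed fails the run):
1. to begin: foot under 22 mm above the bowl's floor, on the side of the pouring lip (22 mm or more out, within 22 mm sideways) (z of stirrer in the frame of bowl below 0.03 m and x of stirrer in the frame of bowl between 0.022 and 0.1 m and y of stirrer in the frame of bowl between -0.022 and 0.022 m), for 0.04 s.
2. first turn: foot under 22 mm above the bowl's floor, a quarter turn anticlockwise from the lip (22 mm or more out, within 22 mm sideways) (z of stirrer in the frame of bowl below 0.03 m and y of stirrer in the frame of bowl between 0.022 and 0.1 m and x of stirrer in the frame of bowl between -0.022 and 0.022 m), for 0.04 s.
3. first turn: foot under 22 mm above the bowl's floor, opposite the lip (22 mm or more out, within 22 mm sideways) (z of stirrer in the frame of bowl below 0.03 m and x of stirrer in the frame of bowl between -0.1 and -0.022 m and y of stirrer in the frame of bowl between -0.022 and 0.022 m), for 0.04 s.
4. first turn: foot under 22 mm above the bowl's floor, three quarter turns on from the lip (22 mm or more out, within 22 mm sideways) (z of stirrer in the frame of bowl below 0.03 m and y of stirrer in the frame of bowl between -0.1 and -0.022 m and x of stirrer in the frame of bowl between -0.022 and 0.022 m), for 0.04 s.
5. after the first turn: foot under 22 mm above the bowl's floor, on the side of the pouring lip (22 mm or more out, within 22 mm sideways) (all of step 1), for 0.04 s.
6. second turn: foot under 22 mm above the bowl's floor, a quarter turn anticlockwise from the lip (22 mm or more out, within 22 mm sideways) (all of step 2), for 0.04 s.
7. second turn: foot under 22 mm above the bowl's floor, opposite the lip (22 mm or more out, within 22 mm sideways); four beads or more are 20 mm from their start (all of step 3 and (distance of each of bead1, bead2, bead3, bead4 from where it was at the start of the episode above 0.02 m or distance of each of bead1, bead2, bead3, bead5 from where it was at the start of the episode above 0.02 m or distance of each of bead1, bead2, bead3, bead6 from where it was at the start of the episode above 0.02 m or distance of each of bead1, bead2, bead4, bead5 from where it was at the start of the episode above 0.02 m or distance of each of bead1, bead2, bead4, bead6 from where it was at the start of the episode above 0.02 m or distance of each of bead1, bead2, bead5, bead6 from where it was at the start of the episode above 0.02 m or distance of each of bead1, bead3, bead4, bead5 from where it was at the start of the episode above 0.02 m or distance of each of bead1, bead3, bead4, bead6 from where it was at the start of the episode above 0.02 m or distance of each of bead1, bead3, bead5, bead6 from where it was at the start of the episode above 0.02 m or distance of each of bead1, bead4, bead5, bead6 from where it was at the start of the episode above 0.02 m or distance of each of bead2, bead3, bead4, bead5 from where it was at the start of the episode above 0.02 m or distance of each of bead2, bead3, bead4, bead6 from where it was at the start of the episode above 0.02 m or distance of each of bead2, bead3, bead5, bead6 from where it was at the start of the episode above 0.02 m or distance of each of bead2, bead4, bead5, bead6 from where it was at the start of the episode above 0.02 m or distance of each of bead3, bead4, bead5, bead6 from where it was at the start of the episode above 0.02 m)), for 0.04 s.
8. second turn: foot under 22 mm above the bowl's floor, three quarter turns on from the lip (22 mm or more out, within 22 mm sideways) (all of step 4), for 0.04 s.
9. at the end of the second turn: foot under 22 mm above the bowl's floor, on the side of the pouring lip (22 mm or more out, within 22 mm sideways) (all of step 5), for 0.04 s.
At the end, for the whole second after the job is handed in: The stirrer stands still and upright (within 0.08 rad) on its foot on the plaster bat, its foot's centre within 45 mm of the bat's centre, and all six beads are in the bowl (angle between stirrer's own z axis and vertical below 0.08 rad and z of stirrer in the frame of bat between 0.015 and 0.025 m and horizontal distance between stirrer and bat below 0.045 m and linear speed of stirrer below 0.02 m/s and horizontal distance between each of bead1, bead2, bead3, bead4, bead5, bead6 and bowl below 0.1 m and z of bead1 in the frame of bowl between 0 and 0.06 m and z of bead2 in the frame of bowl between 0 and 0.06 m and z of bead3 in the frame of bowl between 0 and 0.06 m and z of bead4 in the frame of bowl between 0 and 0.06 m and z of bead5 in the frame of bowl between 0 and 0.06 m and z of bead6 in the frame of bowl between 0 and 0.06 m); the robot touches nothing.
It fails at once if a bystander (vase, cup, small bowl, brush, rib, clay block) is moved by more than 40 mm (distance of any of vase, teacup, glazebowl, brush, rib, clayblock from where it was at the start of the episode above 0.04 m).
It fails at once if the vase, cup, small bowl or clay block is tipped by more than 0.6 rad (angle between any of vase, teacup, glazebowl, clayblock's own z axis and vertical above 0.6 rad).
It also fails if it takes over 72 s, if anything falls off the work surface, if the arm or the gripper's body presses on something with over 40 N, if the wrist force passes 120 N, or if a joint passes its speed limit or range.

## Working session

There is one attempt and no reset: what is moved stays moved. The work goes in short steps, Python scripts to look and compute and a tool call to move; the robot and the scene stay as the last step left them, time stands still between calls to the robot, and variables do not carry over. Pictures are saved under pics/ and viewed, at most 10 in all, crops included, and the job is handed in when it is done.

Besides the shell and the picture viewer there is one more tool, called after "Emit:" by a JSON object that holds its "name" and its "arguments", one argument or row to a line. apply_moves: Moves the arm, as the interface text tells. Its arguments: {"type":"object","properties":{"commands":{"type":"array"}},"required":["commands"]}

```bash
mkdir -p pics; ls
python3 - <<'E'
from workcell import arm
import cv2,numpy as np
s=arm.sense();print(s)
for n in("scene","top"):
    c=arm.camera(n);cv2.imwrite(f"pics/{n}0.png",c["pixels"][:,:,::-1]);np.savez(f"pics/{n}0.npz",**c);print(n,c["K"].tolist(),np.round(c["camera_from_world"],4).tolist())
E
```

```text
pics
{'time_s': 0.0, 'joints': array([-1.29169297e+00,  3.09005877e-01,  1.63519649e+00,  1.84099085e-05,
        1.19972082e+00, -6.96841332e-02]), 'qd': array([ 0.0021232 , -0.00092688, -0.00027201,  0.00124011,  0.00032616,
        0.00113342]), 'joint_efforts': array([ 7.64666565e-04, -4.15249443e+01, -2.76662958e+01, -6.36628192e-05,
        1.01619496e-02, -4.73183039e-07]), 'position': array([ 213.35794433, -586.56907664,  230.04181885]), 'orientation': array([[ 9.39790132e-01,  3.41751542e-01, -6.25553331e-04],
       [ 3.41752067e-01, -9.39787468e-01,  2.24507065e-03],
       [ 1.79369177e-04, -2.32367939e-03, -9.99997284e-01]]), 'ft_force': array([ 0.14344765, -0.25915233,  0.0749554 ]), 'wrist_torque': array([ 0.0569689 , -0.0492494 ,  0.02223672]), 'grasp_force': 0.0, 'grip_width': 0.9961806428420363}
scene [[502.17554666312355, 0.0, 318.58350520305794], [0.0, 502.17554666312355, 242.7802323270532], [0.0, 0.0, 1.0]] [[-0.6613, 0.7501, -0.0098, 390.7626], [0.6095, 0.5296, -0.5899, -309.0576], [-0.4373, -0.3961, -0.8074, 1389.1579], [0.0, 0.0, 0.0, 1.0]]
top [[442.0216471991329, 0.0, 315.69617028109553], [0.0, 442.0216471991329, 241.0530408753369], [0.0, 0.0, 1.0]] [[-0.0262, -0.9997, 0.0024, 20.4185], [-0.9988, 0.0261, -0.0415, 548.0594], [0.0414, -0.0035, -0.9991, 917.141], [0.0, 0.0, 0.0, 1.0]]
```

View pics/top0.png

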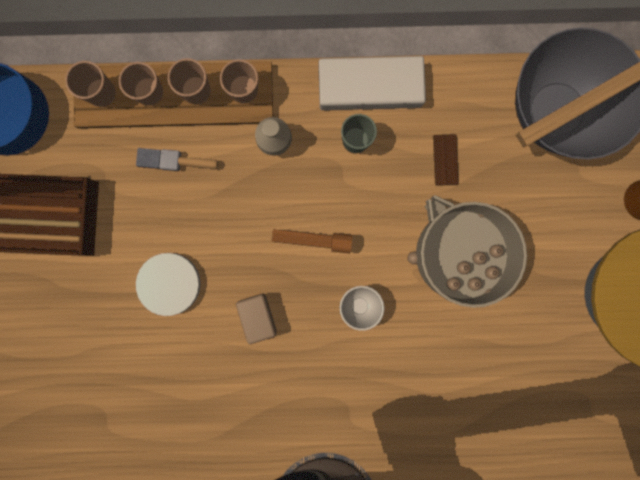

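View pics/scene0.png

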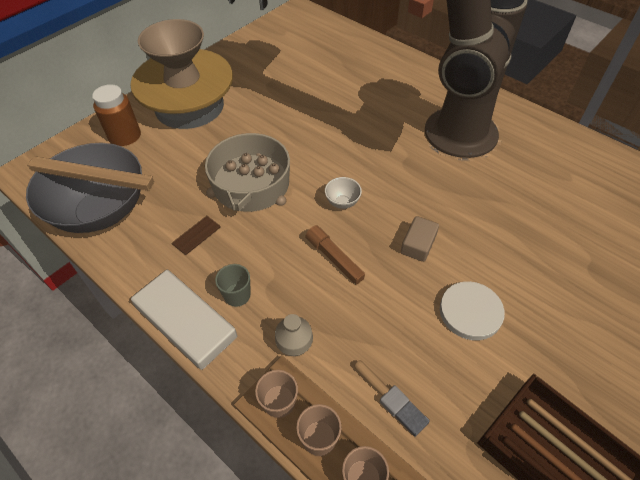

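The top view shows the stirrer at (343,243) for the foot and (273,237) for the stem end. The bowl is at (473,253), with its V-shaped lip pointing to about (433,203). The bat is at (168,285). In the scene view the bowl is at (248,172), the lip at (238,205), the stirrer from (315,238) to (360,275), and the bat at (473,310).

```bash
cat > h.py <<'E'
import numpy as np,cv2
def ray(c,uv):
    T=c["camera_from_world"];R=T[:3,:3];o=-R.T@T[:3,3]
    d=R.T@np.linalg.inv(c["K"])@np.array([uv[0],uv[1],1.]);return o,d
def onz(c,uv,z):
    o,d=ray(c,uv);return o+d*(z-o[2])/d[2]
def tri(c1,p1,c2,p2):
    o1,d1=ray(c1,p1);o2,d2=ray(c2,p2);A=np.stack([d1,-d2],1)
    t=np.linalg.lstsq(A,o2-o1,rcond=None)[0];a=o1+d1*t[0];b=o2+d2*t[1];return (a+b)/2,np.linalg.norm(a-b)
def load(n):
    return dict(np.load(n))
def blob(mask,box):
    m=np.zeros_like(mask);x0,y0,x1,y1=box;m[y0:y1,x0:x1]=mask[y0:y1,x0:x1]
    cs,_=cv2.findContours(m,cv2.RETR_EXTERNAL,cv2.CHAIN_APPROX_NONE);return max(cs,key=cv2.contourArea)
E
python3 - <<'E'
from h import *
import numpy as np
out=[]
for n,boxes in(("top",dict(st=(262,218,366,262),bowl=(405,190,540,315),bat=(130,245,210,325))),("scene",dict(st=(295,215,375,292),bowl=(195,125,300,222),bat=(430,270,515,350)))):
    im=load(f"pics/{n}0.npz")["pixels"][:,:,::-1].copy();hsv=cv2.cvtColor(im,cv2.COLOR_BGR2HSV)
    for k,(a,b,c,d) in boxes.items():
        h=hsv[b:d,a:c];print(n,k,'centre',h[(d-b)//2,(c-a)//2],'corner',h[1,1],h[-2,-2])
    for k,z in(("st",4),("bowl",4)):
        a,b,c,d=boxes[k];out.append(cv2.resize(im[b:d,a:c],(400,300),interpolation=cv2.INTER_CUBIC))
    if n=="top": print('foot',hsv[243,343],'stem',hsv[238,300],'bowlwall',hsv[300,460],hsv[215,445])
    else: print('foot',hsv[238,318],'stem',hsv[258,340])
cv2.imwrite("pics/crop1.png",np.vstack([np.hstack(out[:2]),np.hstack(out[2:])]))
E
```

```text
top st centre [ 13 165 122] corner [ 15 134 156] [ 15 136 163]
top bowl centre [ 17  70 146] corner [ 15 140 164] [ 15 135 147]
top bat centre [ 23  36 192] corner [ 15 138 157] [ 15 138 166]
foot [ 13 165 136] stem [ 13 172 126] bowlwall [20 68 56] [17 74 86]
scene st centre [ 13 146 122] corner [ 15 120 172] [ 15 118 169]
scene bowl centre [15 85 93] corner [30 13 80] [ 16 119 172]
scene bat centre [ 18  40 192] corner [ 15 119 159] [ 15 120 160]
foot [ 12 142 117] stem [ 13 146 124]
```

View pics/crop1.png

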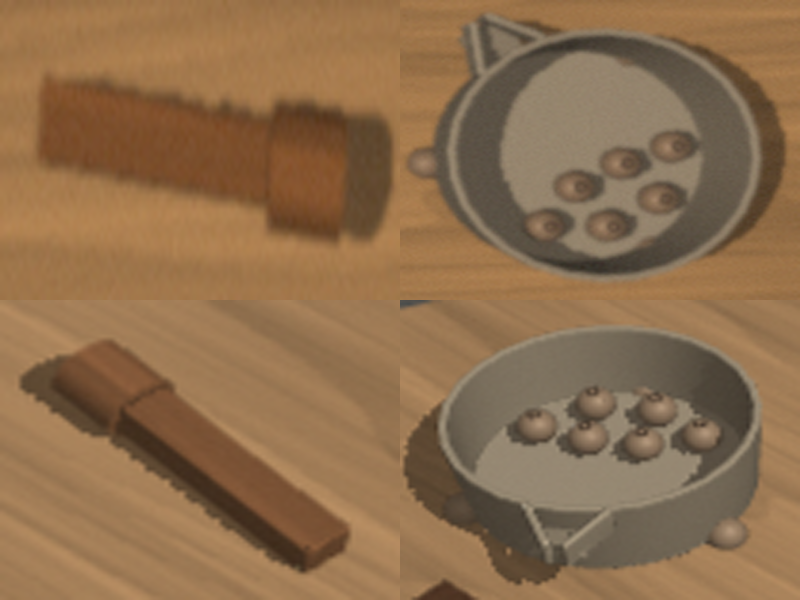

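The crops show the lip's apex at top px (429.6,198.3) and the rim centre at (474.3,254.2). The stem end's top face is at (272.6,235.2), and its junction with the foot is at (331.7,241.3). The foot end is at (351.5,243.2).

Run:
```python
from h import *
t=load("pics/top0.npz");s=load("pics/scene0.npz")
for n,c,box in(("top",t,(130,245,210,325)),("scene",s,(430,270,515,350))):
    hs=cv2.cvtColor(c["pixels"],cv2.COLOR_RGB2HSV);m=((hs[...,1]<80)&(hs[...,2]>120)).astype(np.uint8)
    k=blob(m,box);e=cv2.fitEllipse(k);print(n,'bat',np.round(e[0],1),e[1],onz(c,e[0],20 if n=="top" else 18).round(1))
# bowl rim fit in top: low-sat mask hull, right & bottom side circles
hs=cv2.cvtColor(t["pixels"],cv2.COLOR_RGB2HSV);m=((hs[...,1]<100)).astype(np.uint8)
k=blob(m,(405,190,545,318))[:,0,:].astype(float)
P=np.array([onz(t,p,75)[:2] for p in k]);c0=onz(t,(474.3,254.2),75)[:2];print('bowl hand',c0.round(1))
c=c0
for i in range(8):
    r=np.linalg.norm(P-c,axis=1);g=P[abs(r-104)<5]
    A=np.c_[2*g,np.ones(len(g))];x=np.linalg.lstsq(A,(g**2).sum(1),rcond=None)[0];c=x[:2]
print('bowl',c.round(1),np.sqrt(x[2]+c@c),len(g))
L=onz(t,(429.6,198.3),75);print('lip',L.round(1),np.linalg.norm(L[:2]-c),np.arctan2(*(L[:2]-c)[::-1]),'hand',np.arctan2(*(L[:2]-c0)[::-1]))
# scene check of bowl rim: crop ellipse extremes
print('rim from scene',onz(s,(195+(600-400)*105/400.,125+(420-300)*97/300.),75).round(1))
L2,e=tri(t,(429.6,198.3),s,(235.2,205.8));print('lip tri',L2.round(1),e)
for nm,uv,z in(("end",(272.6,235.2),26),("junction",(331.7,241.3),33),("footend",(351.5,243.2),35)):print(nm,onz(t,uv,z).round(1))
# scene stirrer: end top-face corners, foot junction
for nm,uv,z in(("sc end top corners mid",(295+.2*325,215+.2567*(238-0)),26),):print(nm,onz(s,uv,z).round(1))
```

```text
top bat [166.7 284. ] (61.661441802978516, 62.50640869140625) [467.2 316.9  20. ]
scene bat [472.9 309.7] (53.03964614868164, 65.50481414794922) [472.2 321.8  18. ]
bowl hand [ 511.9 -303.1]
bowl [ 513.2 -299.2] 104.276629601052 263
lip [ 624.  -219.7   75. ] 136.34344284280522 0.6221006027314974 hand 0.6397850967738706
rim from scene [ 519.2 -291.9   75. ]
lip tri [ 625.5 -222.6   66. ] 1.1245694691681063
end [562.2  94.9  26. ]
junction [546.1 -26.7  33. ]
footend [541.1 -67.   35. ]
sc end top corners mid [565.7  97.1  26. ]
```

Emit:
{"name": "apply_moves", "arguments": {
  "commands": [
    [[0, 0, 0, 0, 0, -1, 1], [0, 0, 0, 0, 0, -1, 1], [0, 0, 0, 0, 0, -1, 1], [0, 0, 0, 0, 0, -1, 1], [0, 0, 0, 0, 0, -1, 1], [0, 0, 0, 0, 0, -1, 1], [0, 0, 0, 0, 0, -1, 1], [0, 0, 0, 0, 0, -1, 1], [0, 0, 0, 0, 0, -1, 1], [0, 0, 0, 0, 0, -1, 1]]
  ]
}}

```text
time_s: 0.93
position: [213.4, -586.9, 230.5]
orientation: [[0.215, 0.977, -0.0], [0.977, -0.215, 0.001], [0.001, -0.001, -1.0]]
ft_force: [-0.1, 0.1, 0.7]
grip_width: 0.997
grasp_force: 0.0
```

Emit:
{"name": "apply_moves", "arguments": {
  "commands": [
    [[0, 0, 0, 0, 0, -0.93, 1], [0.17, 0.065, 0, 0, 0, 0, 1], [0.17, 0.065, 0, 0, 0, 0, 1], [0.17, 0.065, 0, 0, 0, 0, 1], [0.17, 0.065, 0, 0, 0, 0, 1], [0.17, 0.065, 0, 0, 0, 0, 1], [0.17, 0.065, 0, 0, 0, 0, 1], [0.17, 0.065, 0, 0, 0, 0, 1], [0.17, 0.065, 0, 0, 0, 0, 1], [0.17, 0.065, 0, 0, 0, 0, 1]]
  ]
}}

```text
time_s: 1.77
position: [369.2, -297.1, 230.9]
orientation: [[0.129, 0.992, -0.0], [0.992, -0.129, 0.0], [0.0, -0.0, -1.0]]
ft_force: [0.5, -0.2, -0.1]
grip_width: 1.002
grasp_force: 0.0
```

Emit:
{"name": "apply_moves", "arguments": {
  "commands": [
    [[0.17, 0.065, 0, 0, 0, 0, 1], [0.17, 0.065, 0, 0, 0, 0, 1], [0.17, 0.065, 0, 0, 0, 0, 1], [0.17, 0.065, 0, 0, 0, 0, 1], [0.17, 0.065, 0, 0, 0, 0, 1], [0.17, 0.065, 0, 0, 0, 0, 1], [0.17, 0.065, 0, 0, 0, 0, 1], [0.17, 0.065, 0, 0, 0, 0, 1], [0.17, 0.065, 0, 0, 0, 0, 1], [0.17, 0.065, 0, 0, 0, 0, 1]]
  ]
}}

```text
time_s: 2.6
position: [541.8, 23.3, 230.8]
orientation: [[0.128, 0.992, -0.001], [0.992, -0.128, -0.0], [-0.0, -0.001, -1.0]]
ft_force: [0.6, -0.4, 0.5]
grip_width: 0.999
grasp_force: 0.0
```

Run:
```python
from workcell import arm
from h import *
s=arm.sense();c=arm.camera("wrist");im=c["pixels"][:,:,::-1].copy();cv2.imwrite("pics/w1.png",im)
T=np.eye(4);T[:3,:3]=s["orientation"];T[:3,3]=s["position"];c["camera_from_world"]=np.linalg.inv(T@c["T_tool_cam"])
np.savez("pics/w1.npz",**c);print(s["position"],s["joints"].round(3),np.round(c["T_tool_cam"],2).tolist())
hs=cv2.cvtColor(c["pixels"],cv2.COLOR_RGB2HSV);m=((hs[...,1]>155)&(hs[...,0]<15)).astype(np.uint8)
k=blob(m,(0,0,640,480));r=cv2.minAreaRect(k);print(r,cv2.contourArea(k));print([onz(c,p,26).round(1).tolist() for p in cv2.boxPoints(r)])
```

```text
[541.78622385  23.29637757 230.84751482] [-0.037  0.15   1.829 -0.     1.163  0.091] [[-0.0, -0.95, -0.3, 76.7], [1.0, -0.0, 0.0, 0.29], [-0.0, -0.3, 0.95, -141.55], [0.0, 0.0, 0.0, 1.0]]Traceback (most recent call last):
  File "<stdin>", line 7, in <module>
  File "h.py", line 14, in blob
    cs,_=cv2.findContours(m,cv2.RETR_EXTERNAL,cv2.CHAIN_APPROX_NONE);return max(cs,key=cv2.contourArea)
                                                                            ~~~^^^^^^^^^^^^^^^^^^^^^^^^
ValueError: max() iterable argument is empty
```

View pics/w1.png

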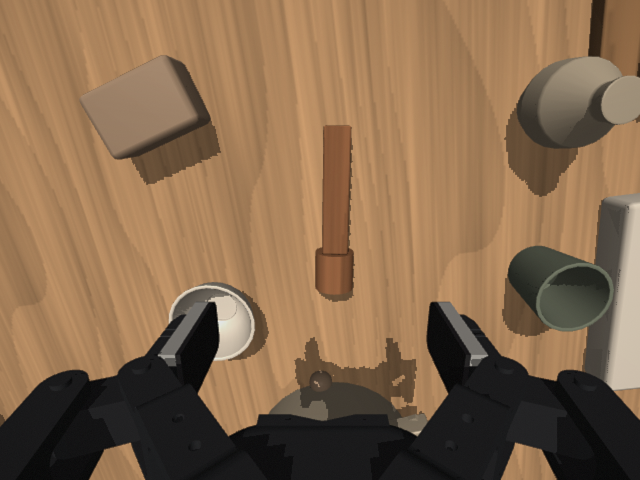

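The wrist view shows the stem end's top edge centred at (337,126), the junction at (336,249), and the foot end at about (334.5,297).

Run:
```python
from h import *
c=load("pics/w1.npz")
for n,uv,z in(("end",(337,125.5),26),("junc",(336,249),33),("footend",(334.5,292),38)):print(n,onz(c,uv,z).round(1))
```

```text
end [564.8  95.1  26. ]
junc [549.7 -21.8  33. ]
footend [542.7 -66.2  38. ]
```

Emit:
{"name": "apply_moves", "arguments": {
  "commands": [
    [[0.077, 0.013, 0.133, 0, 0, 0, 1], [0.077, 0.013, 0.133, 0, 0, 0, 1], [0.077, 0.013, 0.133, 0, 0, 0, 1], [0.077, 0.013, 0.133, 0, 0, 0, 1], [0.077, 0.013, 0.133, 0, 0, 0, 1], [0, 0, 0, 0, -1, 0, 1], [0, 0, 0, 0, -1, 0, 1], [0, 0, 0, 0, -1, 0, 1], [0, 0, 0, 0, -1, 0, 1], [0, 0, 0, 0, -1, 0, 1]]
  ]
}}

```text
time_s: 3.48
position: [564.8, 96.2, 98.7]
orientation: [[0.113, 0.992, -0.061], [0.868, -0.128, -0.48], [-0.483, 0.001, -0.875]]
ft_force: [0.7, -0.2, 0.5]
grip_width: 1.001
grasp_force: 0.0
```

Emit:
{"name": "apply_moves", "arguments": {
  "commands": [
    [[0, 0, 0, 0, 0, 0, 1], [0, 0, 0, 0, 0, 0, 1]]
  ]
}}

```text
time_s: 3.65
position: [563.6, 97.0, 96.8]
orientation: [[0.11, 0.992, -0.063], [0.871, -0.126, -0.475], [-0.479, -0.003, -0.878]]
ft_force: [0.3, -0.8, -0.2]
grip_width: 1.002
grasp_force: 0.0
```

Emit:
{"name": "apply_moves", "arguments": {
  "commands": [
    [[0.005, 0.006, 0.098, 0, 0, 0, 1], [0, 0, 0.098, 0, 0, 0, 1], [0, 0, 0.098, 0, 0, 0, 1], [0, 0, 0.098, 0, 0, 0, 1], [0, 0, 0.098, 0, 0, 0, 1], [0, 0, 0, 0, 0, 0, 1], [0, 0, 0, 0, 0, 0, 1]]
  ]
}}

```text
time_s: 4.23
position: [558.5, 48.6, 11.6]
orientation: [[0.114, 0.991, -0.065], [0.87, -0.131, -0.475], [-0.479, -0.002, -0.878]]
ft_force: [0.3, -0.2, 0.4]
grip_width: 0.997
grasp_force: 0.0
```

Emit:
{"name": "apply_moves", "arguments": {
  "commands": [
    [[0, 0, 0, 0, 0, 0, -1], [0, 0, 0, 0, 0, 0, -1], [0, 0, 0, 0, 0, 0, -1], [0, 0, 0, 0, 0, 0, -1], [0, 0, 0, 0, 0, 0, -1], [0, 0, 0, 0, 0, 0, -1], [0, 0, 0, 0, 0, 0, -1], [0, 0, 0, 0, 0, 0, -1]]
  ]
}}

```text
time_s: 4.9
position: [560.5, 50.8, 12.7]
orientation: [[0.113, 0.992, -0.06], [0.87, -0.128, -0.475], [-0.479, 0.001, -0.878]]
ft_force: [-0.9, 2.3, 5.7]
grip_width: 0.289
grasp_force: 59.9
```

Emit:
{"name": "apply_moves", "arguments": {
  "commands": [
    [[-0.02, 0, -0.037, 0, 0, 0, -1], [-0.065, 0, -0.119, 0, 0, 0, -1], [-0.065, 0, -0.119, 0, 0, 0, -1], [-0.065, 0, -0.119, 0, 0, 0, -1], [-0.065, 0, -0.119, 0, 0, 0, -1], [-0.065, 0, -0.119, 0, 0, 0, -1], [-0.065, 0, -0.119, 0, 0, 0, -1], [-0.065, 0, -0.119, 0, 0, 0, -1], [-0.065, 0, -0.119, 0, 0, 0, -1]]
  ]
}}

```text
time_s: 5.65
position: [558.7, 50.4, 237.7]
orientation: [[0.112, 0.992, -0.063], [0.871, -0.129, -0.475], [-0.479, -0.002, -0.878]]
ft_force: [-0.7, -0.7, -1.7]
grip_width: 0.292
grasp_force: 59.1
```

Emit:
{"name": "apply_moves", "arguments": {
  "commands": [
    [[0, 0, 0, 0.479, 0, 0.878, -1], [0, 0, 0, 0.479, 0, 0.878, -1], [0, 0, 0, 0.479, 0, 0.878, -1], [0, 0, 0, 0.479, 0, 0.878, -1], [0, 0, 0, 0.479, 0, 0.878, -1], [0, 0, 0, 0.479, 0, 0.878, -1], [0, 0, 0, 0.479, 0, 0.878, -1], [0, 0, 0, 0.479, 0, 0.878, -1], [0, 0, 0, 0.479, 0, 0.878, -1], [0, 0, 0, 0.479, 0, 0.878, -1]]
  ]
}}

```text
time_s: 6.48
position: [559.4, 50.5, 236.3]
orientation: [[0.795, 0.423, -0.435], [0.371, -0.906, -0.203], [-0.48, -0.0, -0.877]]
ft_force: [0.0, -0.3, -1.5]
grip_width: 0.29
grasp_force: 59.2
```

Emit:
{"name": "apply_moves", "arguments": {
  "commands": [
    [[0, 0, 0, 0.479, 0, 0.878, -1], [0, 0, 0, 0.479, 0, 0.878, -1], [0, 0, 0, 0.479, 0, 0.878, -1], [0, 0, 0, 0.479, 0, 0.878, -1], [0, 0, 0, 0.479, 0, 0.878, -1], [0, 0, 0, 0.479, 0, 0.878, -1], [0, 0, 0, 0.479, 0, 0.878, -1], [0, 0, 0, 0.479, 0, 0.878, -1], [0, 0, 0, 0.479, 0, 0.878, -1], [0, 0, 0, 0.311, 0, 0.571, -1]]
  ]
}}

```text
time_s: 7.32
position: [559.2, 49.5, 236.3]
orientation: [[0.757, -0.504, -0.415], [-0.443, -0.863, 0.241], [-0.479, 0.002, -0.878]]
ft_force: [-0.2, 0.2, -2.3]
grip_width: 0.288
grasp_force: 59.1
```

Run:
```python
from workcell import arm
s=arm.sense();print(s["time_s"],s["position"],s["joints"].round(3),s["orientation"].round(3).tolist(),s["grip_width"],s["ft_force"])
```

```text
7.3167 [559.21575086  49.54777316 236.32934622] [-0.102  0.463  1.491  0.199  1.648  1.967] [[0.757, -0.504, -0.415], [-0.443, -0.863, 0.241], [-0.479, 0.002, -0.878]] 0.2879136275050561 [-0.21920701  0.18738223 -2.33936473]
```

Emit:
{"name": "apply_moves", "arguments": {
  "commands": [
    [[0.07, 0.136, -0.038, 0, 0, 0, -1], [0.07, 0.136, -0.038, 0, 0, 0, -1], [0.07, 0.136, -0.038, 0, 0, 0, -1], [0.07, 0.136, -0.038, 0, 0, 0, -1], [0.07, 0.136, -0.038, 0, 0, 0, -1], [0.07, 0.136, -0.038, 0, 0, 0, -1], [0.07, 0.136, -0.038, 0, 0, 0, -1], [0.07, 0.136, -0.038, 0, 0, 0, -1], [0.07, 0.136, -0.038, 0, 0, 0, -1], [0.07, 0.136, -0.038, 0, 0, 0, -1]]
  ]
}}

```text
time_s: 8.15
position: [561.1, -266.3, 236.2]
orientation: [[0.76, -0.5, -0.415], [-0.439, -0.866, 0.239], [-0.479, 0.0, -0.878]]
ft_force: [-0.4, -0.2, -1.7]
grip_width: 0.286
grasp_force: 59.2
```

Emit:
{"name": "apply_moves", "arguments": {
  "commands": [
    [[0, 0, 0, 0, 1, 0, -1], [0, 0, 0, 0, 1, 0, -1], [0, 0, 0, 0, 1, 0, -1], [0, 0, 0, 0, 1, 0, -1], [0, 0, 0, 0, 1, 0, -1], [0, 0, 0, 0, 1, 0, -1], [0, 0, 0, 0, 1, 0, -1], [0, 0, 0, 0, 1, 0, -1], [0, 0, 0, 0, 1, 0, -1], [0, 0, 0, 0, 1, 0, -1]]
  ]
}}

```text
time_s: 8.98
position: [560.6, -264.4, 236.9]
orientation: [[0.758, -0.5, 0.418], [-0.437, -0.866, -0.242], [0.483, 0.001, -0.875]]
ft_force: [0.2, 0.5, -2.5]
grip_width: 0.289
grasp_force: 59.2
```

Emit:
{"name": "apply_moves", "arguments": {
  "commands": [
    [[0, 0, 0, 0, 1, 0, -1], [0, 0, 0, 0, 1, 0, -1], [0, 0, 0, 0, 1, 0, -1], [0, 0, 0, 0, 1, 0, -1], [0, 0, 0, 0, 1, 0, -1], [0, 0, 0, 0, 1, 0, -1], [0, 0, 0, 0, 0.27, 0, -1], [0, 0, 0, 0, 0, 0, -1], [0, 0, 0, 0, 0, 0, -1]]
  ]
}}

```text
time_s: 9.73
position: [558.9, -267.7, 243.2]
orientation: [[0.549, -0.536, 0.642], [-0.347, -0.844, -0.408], [0.761, 0.002, -0.649]]
ft_force: [-0.6, 0.1, -1.2]
grip_width: 0.286
grasp_force: 59.3
```

Run:
```python
from workcell import arm
import cv2,numpy as np
s=arm.sense();print(s["time_s"],s["position"],s["joints"].round(3),s["orientation"].round(3).tolist(),s["grip_width"],s["ft_force"],s["wrist_torque"])
ims=[]
for n in("scene","top"):
    c=arm.camera(n);np.savez(f"pics/{n}1.npz",**c);ims.append(c["pixels"][:,:,::-1])
a=cv2.resize(ims[0][40:240,150:420],(800,592));cv2.imwrite("pics/s1.png",a);cv2.imwrite("pics/t1.png",ims[1])
```

```text
9.7333 [ 558.86951267 -267.70757889  243.20287152] [-0.485 -0.04   2.258 -0.796  0.087  2.416] [[0.549, -0.536, 0.642], [-0.347, -0.844, -0.408], [0.761, 0.002, -0.649]] 0.2861715325773908 [-0.55025921  0.12003846 -1.22464862] [0.26537501 0.49005435 0.01498908]
```

View pics/s1.png

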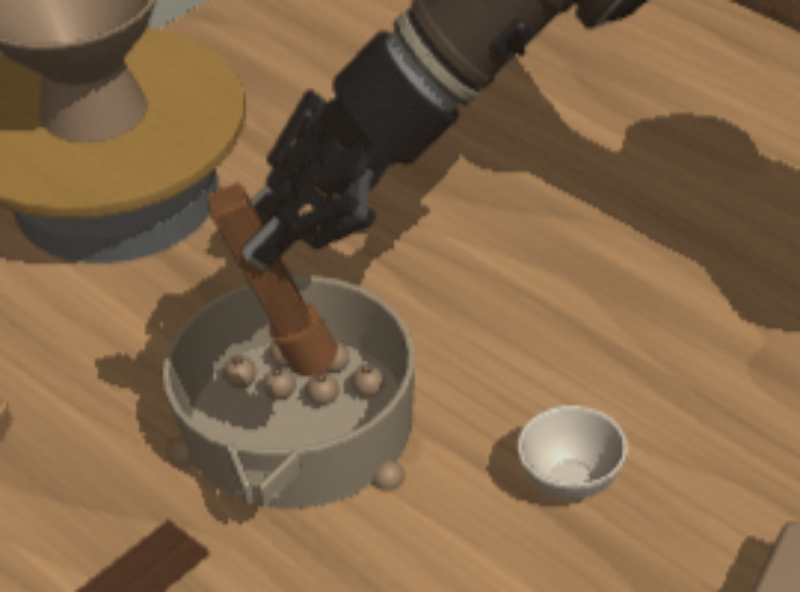

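The stirrer is held firmly, but joint 5 is at its limit: the foot (crop px (310,345)) hangs tilted just above the beads. I'll lift, pitch back, and turn the tool heading to the left of the arm's plane before pitching again.

Emit:
{"name": "apply_moves", "arguments": {
  "commands": [
    [[0.076, 0, -0.065, 0, 0, 0, -1], [0.076, 0, -0.065, 0, 0, 0, -1], [0.076, 0, -0.065, 0, 0, 0, -1], [0, 0, 0, 0, -1, 0, -1], [0, 0, 0, 0, -1, 0, -1], [0, 0, 0, 0, -1, 0, -1], [0, 0, 0, 0, -1, 0, -1], [0, 0, 0, 0, -1, 0, -1], [0, 0, 0, 0, 0, 0, -1]]
  ]
}}

```text
time_s: 10.58
position: [563.5, -270.7, 299.5]
orientation: [[0.786, -0.537, 0.307], [-0.501, -0.843, -0.195], [0.364, -0.0, -0.931]]
ft_force: [0.3, -1.4, -0.7]
grip_width: 0.294
grasp_force: 59.2
```

Run:
```python
from workcell import arm
s=arm.sense();print(s["time_s"],s["position"],s["joints"].round(3),s["orientation"].round(3).tolist(),s["orientation"][2].round(3))
```

```text
10.5833 [ 563.53329286 -270.65022519  299.4740142 ] [-0.506  0.043  1.849 -0.029  0.878  1.646] [[0.786, -0.537, 0.307], [-0.501, -0.843, -0.195], [0.364, -0.0, -0.931]] [ 0.364 -0.    -0.931]
```

Emit:
{"name": "apply_moves", "arguments": {
  "commands": [
    [[0, 0, 0, 0.364, 0, -0.931, -1], [0, 0, 0, 0.364, 0, -0.931, -1], [0, 0, 0, 0.364, 0, -0.931, -1], [0, 0, 0, 0.364, 0, -0.931, -1], [0, 0, 0, 0.364, 0, -0.931, -1], [0, 0, 0, 0.364, 0, -0.931, -1], [0, 0, 0, 0.364, 0, -0.931, -1], [0, 0, 0, 0.364, 0, -0.931, -1], [0, 0, 0, 0.364, 0, -0.931, -1], [0, 0, 0, 0.364, 0, -0.931, -1]]
  ]
}}

```text
time_s: 11.42
position: [559.2, -268.4, 295.5]
orientation: [[0.845, 0.423, 0.327], [0.394, -0.906, 0.154], [0.362, -0.002, -0.932]]
ft_force: [0.6, -0.2, -1.4]
grip_width: 0.288
grasp_force: 59.3
```

Emit:
{"name": "apply_moves", "arguments": {
  "commands": [
    [[0, 0, 0, 0, 1, 0, -1], [0, 0, 0, 0, 1, 0, -1], [0, 0, 0, 0, 1, 0, -1], [0, 0, 0, 0, 1, 0, -1], [0, 0, 0, 0, 1, 0, -1], [0, 0, 0, 0, 1, 0, -1], [0, 0, 0, 0, 1, 0, -1], [0, 0, 0, 0, 0.55, 0, -1], [0, 0, 0, 0, 0, 0, -1], [0, 0, 0, 0, 0, 0, -1]]
  ]
}}

```text
time_s: 12.25
position: [558.8, -268.9, 294.4]
orientation: [[0.398, 0.416, 0.818], [0.177, -0.909, 0.376], [0.9, -0.005, -0.435]]
ft_force: [0.1, -0.3, -1.1]
grip_width: 0.288
grasp_force: 59.3
```

Run:
```python
from workcell import arm
import cv2,numpy as np
s=arm.sense();print(s["time_s"],s["position"],s["joints"].round(3),s["orientation"].round(3).tolist())
ims=[]
for n in("scene","top"):
    c=arm.camera(n);np.savez(f"pics/{n}2.npz",**c);ims.append(c["pixels"][:,:,::-1])
cv2.imwrite("pics/s2.png",np.hstack([cv2.resize(ims[0][20:220,170:320],(400,533)),cv2.resize(ims[1][170:320,420:532],(400,533))]))
```

```text
12.25 [ 558.78161323 -268.90275429  294.42219774] [-1.003  0.202  2.034  1.28   1.197 -0.574] [[0.398, 0.416, 0.818], [0.177, -0.909, 0.376], [0.9, -0.005, -0.435]]
```

View pics/s2.png

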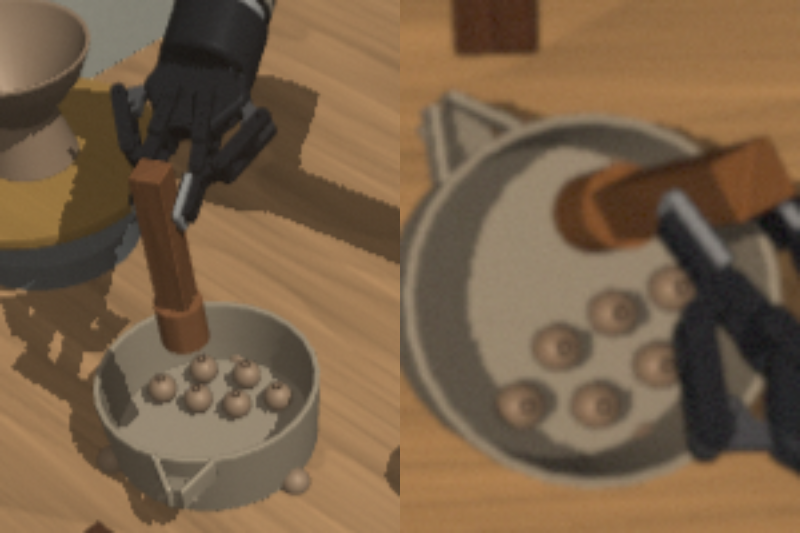

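The stirrer is now near upright above the bowl, with all six beads still in their places. Crop readings give the top face centre at scene (227.8,84.5) and top (520,220.7). The foot's underside is at scene (239,146.8) and top (475.2,228.3).

Run:
```python
from workcell import arm
from h import *
t=load("pics/top2.npz");s=load("pics/scene2.npz")
a,e=tri(t,(520,220.7),s,(227.8,84.5));b,f=tri(t,(475.2,228.3),s,(239,146.8))
print('top',a.round(1),e,'foot',b.round(1),f,'len',np.linalg.norm(a-b),'axis',((a-b)/np.linalg.norm(a-b)).round(3))
st=arm.sense();R=st["orientation"];p=st["position"];ax=(a-b)/np.linalg.norm(a-b)
print('axis in tool',(R.T@ax).round(3),'foot in tool',(R.T@(b-p)).round(1),'top in tool',(R.T@(a-p)).round(1))
```

```text
top [ 553.6 -270.9  333.6] 7.557808325067222 foot [ 555.  -269.2  170.7] 6.241853516269199 len 162.89062504885115 axis [-0.009 -0.01   1.   ]
axis in tool [ 0.896  0.005 -0.445] foot in tool [-115.6   -2.    50.6] top in tool [ 30.2  -1.1 -21.9]
```

Emit:
{"name": "apply_moves", "arguments": {
  "commands": [
    [[-0.069, 0, 0.035, 0, 0, 0, -1], [-0.069, 0, 0.035, 0, 0, 0, -1], [-0.069, 0, 0.035, 0, 0, 0, -1], [-0.069, 0, 0.035, 0, 0, 0, -1], [-0.069, 0, 0.035, 0, 0, 0, -1], [-0.069, 0, 0.035, 0, 0, 0, -1], [-0.069, 0, 0.035, 0, 0, 0, -1], [-0.069, 0, 0.035, 0, 0, 0, -1], [-0.035, 0, 0.018, 0, 0, 0, -1], [0, 0, 0, 0, 0, 0, -1]]
  ]
}}

```text
time_s: 13.18
position: [562.3, -266.8, 163.6]
orientation: [[0.396, 0.419, 0.817], [0.179, -0.908, 0.379], [0.901, -0.003, -0.434]]
ft_force: [-0.1, 0.2, -1.9]
grip_width: 0.286
grasp_force: 59.3
```

Run:
```python
from workcell import arm
import cv2,numpy as np
s=arm.sense();print(s["time_s"],s["position"],s["joints"].round(3),s["orientation"].round(4).tolist(),s["ft_force"])
ims=[]
for n in("scene","top"):
    c=arm.camera(n);np.savez(f"pics/{n}3.npz",**c);ims.append(c["pixels"][:,:,::-1])
cv2.imwrite("pics/s3.png",np.hstack([cv2.resize(ims[0][60:220,180:300],(400,533)),cv2.resize(ims[1][180:320,420:525],(400,533))]))
```

```text
13.1833 [ 562.32735892 -266.76546885  163.55664923] [-0.995  0.449  2.063  1.401  1.131 -0.867] [[0.3957, 0.419, 0.8172], [0.1792, -0.908, 0.3788], [0.9007, -0.0035, -0.4344]] [-0.12451589  0.23644632 -1.94963736]
```

View pics/s3.png

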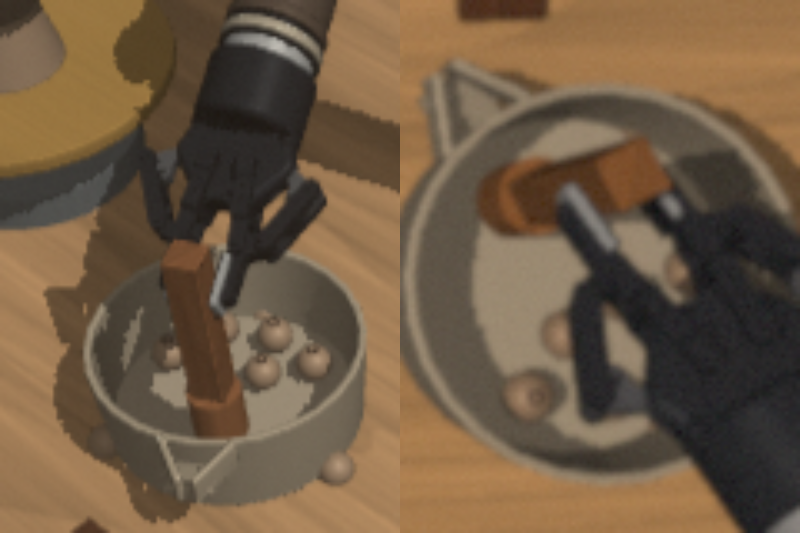

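```bash
cat > circ.py <<'E'
from workcell import arm
from h import *
import sys
R=arm.sense()["orientation"];N=50;f0=.63;r=55
ph=f0+2*np.pi*np.arange(N+1)/N;P=r*np.c_[np.cos(ph),np.sin(ph),0*ph]
Q=(P@R)/200;Q-=Q[0];q=np.zeros(3)
for i in range(1,N+1):
    d=np.round(Q[i]-q,3);q+=d;print(("%g,%g,%g"%tuple(d)),end="\n" if i%10==0 else " | ")
E
python3 circ.py
python3 - <<'E'
from h import *
t=load("pics/top3.npz");s=load("pics/scene3.npz")
print(onz(t,(452,232.5),60).round(1)); a,e=tri(t,(420+235*.2625,180+170*.2627),s,(180+187*.3,60+257*.3));print('top',a.round(1),e)
E
```

```text
-0.004,-0.033,-0.008 | -0.006,-0.032,-0.012 | -0.007,-0.03,-0.015 | -0.009,-0.028,-0.019 | -0.01,-0.025,-0.021 | -0.012,-0.022,-0.024 | -0.013,-0.018,-0.027 | -0.013,-0.015,-0.028 | -0.014,-0.01,-0.03 | -0.015,-0.006,-0.03
-0.015,-0.002,-0.031 | -0.015,0.003,-0.031 | -0.014,0.006,-0.031 | -0.015,0.011,-0.029 | -0.013,0.015,-0.029 | -0.013,0.019,-0.026 | -0.011,0.022,-0.023 | -0.01,0.026,-0.022 | -0.009,0.028,-0.018 | -0.007,0.03,-0.014
-0.005,0.033,-0.012 | -0.004,0.033,-0.007 | -0.001,0.034,-0.004 | -0,0.035,0.001 | 0.002,0.034,0.004 | 0.004,0.034,0.008 | 0.005,0.032,0.011 | 0.008,0.03,0.016 | 0.009,0.027,0.018 | 0.01,0.025,0.022
0.012,0.022,0.024 | 0.012,0.018,0.026 | 0.014,0.015,0.029 | 0.014,0.01,0.029 | 0.015,0.006,0.031 | 0.015,0.002,0.031 | 0.015,-0.002,0.031 | 0.014,-0.007,0.031 | 0.015,-0.011,0.029 | 0.013,-0.015,0.028
0.013,-0.019,0.026 | 0.011,-0.022,0.024 | 0.01,-0.026,0.021 | 0.009,-0.028,0.018 | 0.007,-0.03,0.015 | 0.005,-0.032,0.011 | 0.004,-0.034,0.008 | 0.001,-0.034,0.003 | 0,-0.035,0 | -0.002,-0.034,-0.004
[ 556.4 -265.8   60. ]
top [ 558.7 -268.5  202.2] 6.844145611910058
```

Emit:
{"name": "apply_moves", "arguments": {
  "commands": [
    [[-0.022, 0, 0.01, 0, 0, 0, -1], [-0.022, 0, 0.01, 0, 0, 0, -1], [-0.022, 0, 0.01, 0, 0, 0, -1], [-0.022, 0, 0.01, 0, 0, 0, -1], [-0.022, 0, 0.01, 0, 0, 0, -1], [0, 0, 0, 0, 0, 0, -1], [0, 0, 0, 0, 0, 0, -1]]
  ]
}}

```text
time_s: 13.87
position: [561.5, -267.2, 139.9]
orientation: [[0.395, 0.418, 0.818], [0.178, -0.908, 0.379], [0.901, -0.004, -0.433]]
ft_force: [0.6, -0.1, -1.9]
grip_width: 0.289
grasp_force: 59.3
```

Emit:
{"name": "apply_moves", "arguments": {
  "commands": [
    [[-0.004, -0.033, -0.008, 0, 0, 0, -1], [-0.006, -0.032, -0.012, 0, 0, 0, -1], [-0.007, -0.03, -0.015, 0, 0, 0, -1], [-0.009, -0.028, -0.019, 0, 0, 0, -1], [-0.01, -0.025, -0.021, 0, 0, 0, -1], [-0.012, -0.022, -0.024, 0, 0, 0, -1], [-0.013, -0.018, -0.027, 0, 0, 0, -1], [-0.013, -0.015, -0.028, 0, 0, 0, -1], [-0.014, -0.01, -0.03, 0, 0, 0, -1], [-0.015, -0.006, -0.03, 0, 0, 0, -1]]
  ]
}}

```text
time_s: 14.7
position: [499.5, -247.7, 140.6]
orientation: [[0.394, 0.418, 0.818], [0.179, -0.908, 0.378], [0.901, -0.003, -0.433]]
ft_force: [0.2, -0.0, -2.6]
grip_width: 0.289
grasp_force: 59.3
```

Emit:
{"name": "apply_moves", "arguments": {
  "commands": [
    [[-0.015, -0.002, -0.031, 0, 0, 0, -1], [-0.015, 0.003, -0.031, 0, 0, 0, -1], [-0.014, 0.006, -0.031, 0, 0, 0, -1], [-0.015, 0.011, -0.029, 0, 0, 0, -1], [-0.013, 0.015, -0.029, 0, 0, 0, -1], [-0.013, 0.019, -0.026, 0, 0, 0, -1], [-0.011, 0.022, -0.023, 0, 0, 0, -1], [-0.01, 0.026, -0.022, 0, 0, 0, -1], [-0.009, 0.028, -0.018, 0, 0, 0, -1], [-0.007, 0.03, -0.014, 0, 0, 0, -1]]
  ]
}}

```text
time_s: 15.53
position: [462.7, -300.7, 141.1]
orientation: [[0.393, 0.418, 0.819], [0.179, -0.908, 0.378], [0.902, -0.002, -0.431]]
ft_force: [6.1, 0.4, -2.0]
grip_width: 0.287
grasp_force: 59.1
```

Emit:
{"name": "apply_moves", "arguments": {
  "commands": [
    [[-0.005, 0.033, -0.012, 0, 0, 0, -1], [-0.004, 0.033, -0.007, 0, 0, 0, -1], [-0.001, 0.034, -0.004, 0, 0, 0, -1], [0, 0.035, 0.001, 0, 0, 0, -1], [0.002, 0.034, 0.004, 0, 0, 0, -1], [0.004, 0.034, 0.008, 0, 0, 0, -1], [0.005, 0.032, 0.011, 0, 0, 0, -1], [0.008, 0.03, 0.016, 0, 0, 0, -1], [0.009, 0.027, 0.018, 0, 0, 0, -1], [0.01, 0.025, 0.022, 0, 0, 0, -1]]
  ]
}}

```text
time_s: 16.37
position: [500.6, -351.2, 140.0]
orientation: [[0.394, 0.42, 0.818], [0.178, -0.908, 0.38], [0.902, -0.005, -0.432]]
ft_force: [1.7, 2.0, -1.4]
grip_width: 0.29
grasp_force: 59.5
```

Emit:
{"name": "apply_moves", "arguments": {
  "commands": [
    [[0.012, 0.022, 0.024, 0, 0, 0, -1], [0.012, 0.018, 0.026, 0, 0, 0, -1], [0.014, 0.015, 0.029, 0, 0, 0, -1], [0.014, 0.01, 0.029, 0, 0, 0, -1], [0.015, 0.006, 0.031, 0, 0, 0, -1], [0.015, 0.002, 0.031, 0, 0, 0, -1], [0.015, -0.002, 0.031, 0, 0, 0, -1], [0.014, -0.007, 0.031, 0, 0, 0, -1], [0.015, -0.011, 0.029, 0, 0, 0, -1], [0.013, -0.015, 0.028, 0, 0, 0, -1]]
  ]
}}

```text
time_s: 17.2
position: [561.6, -332.4, 139.7]
orientation: [[0.396, 0.418, 0.817], [0.18, -0.908, 0.377], [0.9, -0.002, -0.435]]
ft_force: [-5.9, 0.0, -0.0]
grip_width: 0.29
grasp_force: 60.9
```

Emit:
{"name": "apply_moves", "arguments": {
  "commands": [
    [[0.013, -0.019, 0.026, 0, 0, 0, -1], [0.011, -0.022, 0.024, 0, 0, 0, -1], [0.01, -0.026, 0.021, 0, 0, 0, -1], [0.009, -0.028, 0.018, 0, 0, 0, -1], [0.007, -0.03, 0.015, 0, 0, 0, -1], [0.005, -0.032, 0.011, 0, 0, 0, -1], [0.004, -0.034, 0.008, 0, 0, 0, -1], [0.001, -0.034, 0.003, 0, 0, 0, -1], [0, -0.035, 0, 0, 0, 0, -1], [-0.002, -0.034, -0.004, 0, 0, 0, -1]]
  ]
}}

```text
time_s: 18.03
position: [561.5, -266.9, 140.6]
orientation: [[0.394, 0.418, 0.818], [0.179, -0.908, 0.378], [0.901, -0.002, -0.433]]
ft_force: [-1.1, -0.5, -1.2]
grip_width: 0.289
grasp_force: 60.0
```

Run:
```python
from workcell import arm
import cv2,numpy as np
s=arm.sense();print(s["time_s"],s["position"],s["joints"].round(3),s["orientation"].round(4).tolist(),s["ft_force"])
ims=[]
for n in("scene","top"):
    c=arm.camera(n);np.savez(f"pics/{n}4.npz",**c);ims.append(c["pixels"][:,:,::-1])
cv2.imwrite("pics/s4.png",np.hstack([cv2.resize(ims[0][60:220,180:300],(400,533)),cv2.resize(ims[1][180:320,420:525],(400,533))]))
```

```text
18.0333 [ 561.45891822 -266.89364947  140.58400125] [-0.997  0.498  2.062  1.424  1.125 -0.921] [[0.394, 0.4183, 0.8184], [0.1791, -0.9083, 0.378], [0.9015, -0.0023, -0.4328]] [-1.08111937 -0.48214591 -1.21691972]
```

View pics/s4.png

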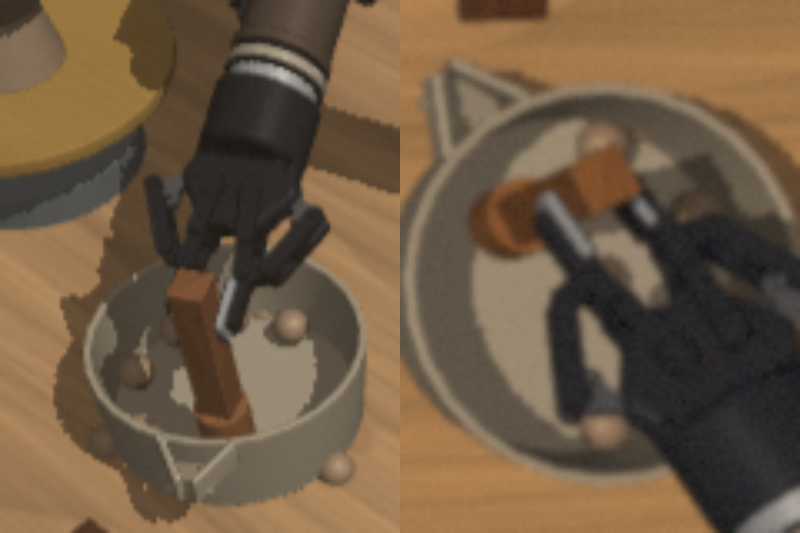

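After one turn, the stirrer is still upright on the lip side (crop px (505,215)), and the beads have been pushed around inside the bowl. I'll repeat the same turn.

Emit:
{"name": "apply_moves", "arguments": {
  "commands": [
    [[-0.004, -0.033, -0.008, 0, 0, 0, -1], [-0.006, -0.032, -0.012, 0, 0, 0, -1], [-0.007, -0.03, -0.015, 0, 0, 0, -1], [-0.009, -0.028, -0.019, 0, 0, 0, -1], [-0.01, -0.025, -0.021, 0, 0, 0, -1], [-0.012, -0.022, -0.024, 0, 0, 0, -1], [-0.013, -0.018, -0.027, 0, 0, 0, -1], [-0.013, -0.015, -0.028, 0, 0, 0, -1], [-0.014, -0.01, -0.03, 0, 0, 0, -1], [-0.015, -0.006, -0.03, 0, 0, 0, -1]]
  ]
}}

```text
time_s: 18.97
position: [499.5, -247.7, 140.6]
orientation: [[0.394, 0.418, 0.818], [0.179, -0.908, 0.378], [0.901, -0.003, -0.433]]
ft_force: [0.6, -0.8, -0.8]
grip_width: 0.288
grasp_force: 60.0
```

Emit:
{"name": "apply_moves", "arguments": {
  "commands": [
    [[-0.015, -0.002, -0.031, 0, 0, 0, -1], [-0.015, 0.003, -0.031, 0, 0, 0, -1], [-0.014, 0.006, -0.031, 0, 0, 0, -1], [-0.015, 0.011, -0.029, 0, 0, 0, -1], [-0.013, 0.015, -0.029, 0, 0, 0, -1], [-0.013, 0.019, -0.026, 0, 0, 0, -1], [-0.011, 0.022, -0.023, 0, 0, 0, -1], [-0.01, 0.026, -0.022, 0, 0, 0, -1], [-0.009, 0.028, -0.018, 0, 0, 0, -1], [-0.007, 0.03, -0.014, 0, 0, 0, -1]]
  ]
}}

```text
time_s: 19.8
position: [462.5, -299.6, 141.2]
orientation: [[0.392, 0.419, 0.819], [0.177, -0.908, 0.38], [0.903, -0.004, -0.43]]
ft_force: [5.3, 2.6, -0.0]
grip_width: 0.289
grasp_force: 59.4
```

Emit:
{"name": "apply_moves", "arguments": {
  "commands": [
    [[-0.005, 0.033, -0.012, 0, 0, 0, -1], [-0.004, 0.033, -0.007, 0, 0, 0, -1], [-0.001, 0.034, -0.004, 0, 0, 0, -1], [0, 0.035, 0.001, 0, 0, 0, -1], [0.002, 0.034, 0.004, 0, 0, 0, -1], [0.004, 0.034, 0.008, 0, 0, 0, -1], [0.005, 0.032, 0.011, 0, 0, 0, -1], [0.008, 0.03, 0.016, 0, 0, 0, -1], [0.009, 0.027, 0.018, 0, 0, 0, -1], [0.01, 0.025, 0.022, 0, 0, 0, -1]]
  ]
}}

```text
time_s: 20.63
position: [500.5, -351.9, 140.0]
orientation: [[0.395, 0.419, 0.817], [0.179, -0.908, 0.379], [0.901, -0.004, -0.433]]
ft_force: [-0.3, 5.1, -0.2]
grip_width: 0.293
grasp_force: 59.6
```

Emit:
{"name": "apply_moves", "arguments": {
  "commands": [
    [[0.012, 0.022, 0.024, 0, 0, 0, -1], [0.012, 0.018, 0.026, 0, 0, 0, -1], [0.014, 0.015, 0.029, 0, 0, 0, -1], [0.014, 0.01, 0.029, 0, 0, 0, -1], [0.015, 0.006, 0.031, 0, 0, 0, -1], [0.015, 0.002, 0.031, 0, 0, 0, -1], [0.015, -0.002, 0.031, 0, 0, 0, -1], [0.014, -0.007, 0.031, 0, 0, 0, -1], [0.015, -0.011, 0.029, 0, 0, 0, -1], [0.013, -0.015, 0.028, 0, 0, 0, -1]]
  ]
}}

```text
time_s: 21.47
position: [560.9, -330.3, 138.8]
orientation: [[0.397, 0.42, 0.816], [0.178, -0.907, 0.381], [0.9, -0.006, -0.435]]
ft_force: [-5.8, 1.5, 1.8]
grip_width: 0.293
grasp_force: 60.4
```

Emit:
{"name": "apply_moves", "arguments": {
  "commands": [
    [[0.013, -0.019, 0.026, 0, 0, 0, -1], [0.011, -0.022, 0.024, 0, 0, 0, -1], [0.01, -0.026, 0.021, 0, 0, 0, -1], [0.009, -0.028, 0.018, 0, 0, 0, -1], [0.007, -0.03, 0.015, 0, 0, 0, -1], [0.005, -0.032, 0.011, 0, 0, 0, -1], [0.004, -0.034, 0.008, 0, 0, 0, -1], [0.001, -0.034, 0.003, 0, 0, 0, -1], [0, -0.035, 0, 0, 0, 0, -1], [-0.002, -0.034, -0.004, 0, 0, 0, -1]]
  ]
}}

```text
time_s: 22.3
position: [561.8, -267.1, 140.9]
orientation: [[0.393, 0.418, 0.819], [0.179, -0.908, 0.378], [0.902, -0.002, -0.432]]
ft_force: [0.7, 0.4, -1.2]
grip_width: 0.29
grasp_force: 59.8
```

Emit:
{"name": "apply_moves", "arguments": {
  "commands": [
    [[0, 0, 0, 0, 0, 0, -1], [0, 0, 0, 0, 0, 0, -1], [0, 0, 0, 0, 0, 0, -1]]
  ]
}}

```text
time_s: 22.55
position: [561.9, -267.9, 140.7]
orientation: [[0.394, 0.418, 0.819], [0.179, -0.909, 0.377], [0.902, -0.002, -0.433]]
ft_force: [0.2, -0.1, -0.7]
grip_width: 0.287
grasp_force: 59.8
```

Emit:
{"name": "apply_moves", "arguments": {
  "commands": [
    [[0.03, 0, -0.015, 0, 0, 0, -1], [0.06, 0, -0.029, 0, 0, 0, -1], [0.09, 0, -0.043, 0, 0, 0, -1], [0.09, 0, -0.043, 0, 0, 0, -1], [0.09, 0, -0.043, 0, 0, 0, -1], [0.09, 0, -0.043, 0, 0, 0, -1], [0.09, 0, -0.043, 0, 0, 0, -1], [0.09, 0, -0.043, 0, 0, 0, -1], [0.09, 0, -0.043, 0, 0, 0, -1], [0, 0, 0, 0, 0, 0, -1]]
  ]
}}

```text
time_s: 23.38
position: [563.4, -269.6, 306.1]
orientation: [[0.388, 0.418, 0.822], [0.184, -0.908, 0.375], [0.903, 0.006, -0.429]]
ft_force: [0.6, 0.0, -0.1]
grip_width: 0.29
grasp_force: 59.8
```

Run:
```python
from workcell import arm
import numpy as np
from scipy.spatial.transform import Rotation as Ro
s=arm.sense();R=s["orientation"];p=s["position"];print(p,s["joints"].round(3),R[2].round(3))
N=24;d=np.array([473.3,320.3,p[2]])-p
up=np.array([R[2,0],0,R[2,2]]);up/=np.linalg.norm(up);rv=up*1.05/N
print("rot row",(rv/.1).round(3))
for i in range(N):
    # time-scaled: constant speed
    print(np.round(R.T@d/N/200,3).tolist()); R=R@Ro.from_rotvec(np.round(rv/.1,3)*.1).as_matrix()
```

```text
[ 563.4327124  -269.5882316   306.09462009] [-0.997  0.191  2.023  1.282  1.201 -0.563] [ 0.903  0.006 -0.429]
rot row [ 0.395  0.    -0.188]
[0.015, -0.119, 0.031]
[0.018, -0.118, 0.035]
[0.02, -0.116, 0.04]
[0.022, -0.114, 0.045]
[0.024, -0.112, 0.049]
[0.026, -0.109, 0.053]
[0.028, -0.106, 0.058]
[0.03, -0.104, 0.062]
[0.032, -0.1, 0.066]
[0.034, -0.097, 0.07]
[0.036, -0.094, 0.073]
[0.037, -0.09, 0.077]
[0.039, -0.086, 0.081]
[0.041, -0.082, 0.084]
[0.042, -0.078, 0.087]
[0.044, -0.074, 0.09]
[0.045, -0.069, 0.093]
[0.046, -0.065, 0.096]
[0.047, -0.06, 0.098]
[0.048, -0.055, 0.1]
[0.049, -0.05, 0.102]
[0.05, -0.045, 0.104]
[0.051, -0.04, 0.106]
[0.052, -0.035, 0.107]
```

Emit:
{"name": "apply_moves", "arguments": {
  "commands": [
    [[0.015, -0.119, 0.031, 0.395, 0, -0.188, -1], [0.018, -0.118, 0.035, 0.395, 0, -0.188, -1], [0.02, -0.116, 0.04, 0.395, 0, -0.188, -1], [0.022, -0.114, 0.045, 0.395, 0, -0.188, -1], [0.024, -0.112, 0.049, 0.395, 0, -0.188, -1], [0.026, -0.109, 0.053, 0.395, 0, -0.188, -1], [0.028, -0.106, 0.058, 0.395, 0, -0.188, -1], [0.03, -0.104, 0.062, 0.395, 0, -0.188, -1]]
  ]
}}

```text
time_s: 24.05
position: [530.7, -67.9, 300.5]
orientation: [[0.309, 0.708, 0.635], [0.302, -0.706, 0.64], [0.902, -0.006, -0.432]]
ft_force: [1.1, 0.2, -0.9]
grip_width: 0.29
grasp_force: 59.8
```

Emit:
{"name": "apply_moves", "arguments": {
  "commands": [
    [[0.032, -0.1, 0.066, 0.395, 0, -0.188, -1], [0.034, -0.097, 0.07, 0.395, 0, -0.188, -1], [0.036, -0.094, 0.073, 0.395, 0, -0.188, -1], [0.037, -0.09, 0.077, 0.395, 0, -0.188, -1], [0.039, -0.086, 0.081, 0.395, 0, -0.188, -1], [0.041, -0.082, 0.084, 0.395, 0, -0.188, -1], [0.042, -0.078, 0.087, 0.395, 0, -0.188, -1], [0.044, -0.074, 0.09, 0.395, 0, -0.188, -1]]
  ]
}}

```text
time_s: 24.72
position: [500.0, 128.2, 302.0]
orientation: [[0.186, 0.907, 0.377], [0.388, -0.421, 0.82], [0.903, -0.006, -0.431]]
ft_force: [0.5, 0.6, -1.6]
grip_width: 0.285
grasp_force: 59.8
```

Emit:
{"name": "apply_moves", "arguments": {
  "commands": [
    [[0.045, -0.069, 0.093, 0.395, 0, -0.188, -1], [0.046, -0.065, 0.096, 0.395, 0, -0.188, -1], [0.047, -0.06, 0.098, 0.395, 0, -0.188, -1], [0.048, -0.055, 0.1, 0.395, 0, -0.188, -1], [0.049, -0.05, 0.102, 0.395, 0, -0.188, -1], [0.05, -0.045, 0.104, 0.395, 0, -0.188, -1], [0.051, -0.04, 0.106, 0.395, 0, -0.188, -1], [0.052, -0.035, 0.107, 0.395, 0, -0.188, -1], [0, 0, 0, 0, 0, 0, -1], [0, 0, 0, 0, 0, 0, -1]]
  ]
}}

```text
time_s: 25.55
position: [469.6, 323.5, 303.0]
orientation: [[0.042, 0.996, 0.073], [0.428, -0.084, 0.9], [0.903, -0.006, -0.43]]
ft_force: [-0.1, 0.5, -2.7]
grip_width: 0.291
grasp_force: 59.9
```

Run:
```python
from workcell import arm
import cv2,numpy as np
s=arm.sense();print(s["time_s"],s["position"],s["joints"].round(3),s["orientation"].round(4).tolist(),s["ft_force"])
ims=[]
for n in("scene","top"):
    c=arm.camera(n);np.savez(f"pics/{n}5.npz",**c);ims.append(c["pixels"][:,:,::-1])
cv2.imwrite("pics/s5.png",np.hstack([cv2.resize(ims[0][160:360,410:560],(400,533)),cv2.resize(ims[1][200:340,100:205],(400,533))]))
```

```text
25.55 [469.58651554 323.53057582 302.97006625] [-0.012  0.113  2.124  1.25   1.251 -0.591] [[0.0418, 0.9964, 0.0734], [0.4276, -0.0842, 0.9001], [0.903, -0.0063, -0.4296]] [-0.08572782  0.45902015 -2.67533917]
```

View pics/s5.png

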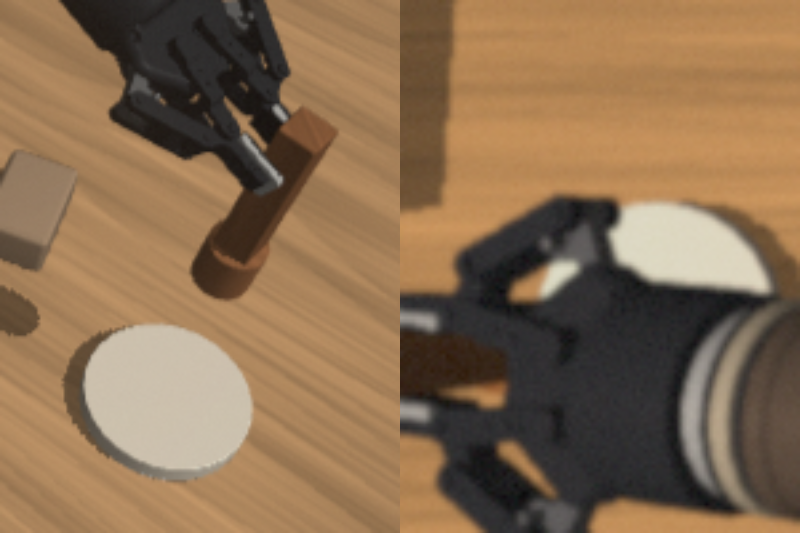

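The stirrer hangs above the bat. Its top face is at scene px (527,208.8) and its foot's underside centre at about (493.3,263). The bat is at (473,310), clear below.

Run:
```python
from workcell import arm
from h import *
s=load("pics/scene5.npz");st=arm.sense();R=st["orientation"];p=st["position"]
o=p-4.2*np.array([R[0,2],R[1,2],0])/.9
def pr(X):
    T=s["camera_from_world"];y=s["K"]@(T[:3,:3]@X+T[:3,3]);return (y[:2]/y[2]).round(1)
print('pred vertical top',pr(np.r_[o[:2],p[2]+40]),'foot',pr(np.r_[o[:2],p[2]-125]))
for ax in([.896,0,-.445],[.903,-.006,-.43]):
    ax=np.array(ax);ax/=np.linalg.norm(ax);print((R@ax).round(3),pr(o+R@ax*40),pr(o-R@ax*125))
g=np.r_[469,319.5]-o[:2];print('axis xy',o,'to go',g.round(1))
hs=cv2.cvtColor(s["pixels"],cv2.COLOR_RGB2HSV)
m=((hs[...,1]>135)&(hs[...,0]<14)&(hs[...,2]<150)).astype(np.uint8)
k=blob(m,(475,190,540,275))[:,0];print('ext',k.min(0),k.max(0),k[k[:,1].argmax()],k[k[:,1].argmin()])
w=R.T@np.r_[g,0]/200;print('xy row',w.round(4))
```

```text
pred vertical top [521.1 206.4] foot [492.5 265.2]
[ 0.004 -0.017  1.   ] [520.7 206.3] [493.7 265.7]
[-0. -0.  1.] [521.1 206.4] [492.5 265.2]
axis xy [470.23059955 317.82387121 303.15473324] to go [-1.2  1.7]
ext [483 200] [536 271] [491 271] [523 200]
xy row [ 0.0033 -0.0069  0.0071]
```

Run:
```python
from workcell import arm
from h import *
from scipy.optimize import least_squares
s=load("pics/scene5.npz");st=arm.sense();R=st["orientation"];p=st["position"];T=s["camera_from_world"]
def pr(X):
    y=s["K"]@(T[:3,:3]@X+T[:3,3]);return y[:2]/y[2]
obs=np.array([(523.6,200.1),(536.4,209.5),(530.8,218.1),(516.9,208.8),(493.3,263.1)])
th=np.arctan2(.43,.903)
def model(q):
    a,zo,s0=q[:3];c=th+a;ax=R@np.array([np.cos(c),0,-np.sin(c)]);xs=R@np.array([np.sin(c),0,np.cos(c)]);ys=R[:,1]
    foot=p+R[:,2]*zo-ax*s0;top=foot+165*ax
    C=[pr(top+13*(i*xs+j*ys)) for i,j in((1,1),(1,-1),(-1,-1),(-1,1))];C+= [pr(foot)]
    return np.array(C),ax,foot
def cost(q):
    C,_,_=model(q);C=C+q[3:5]
    C4=C[:4][np.argsort(np.arctan2(*(C[:4]-C[:4].mean(0)).T))];O4=obs[:4][np.argsort(np.arctan2(*(obs[:4]-obs[:4].mean(0)).T))]
    best=min((np.roll(C4,k,0)-O4 for k in range(4)),key=lambda d:(d**2).sum())
    return np.r_[best.ravel(),(C[4]-obs[4]),q[3:5],(q[2]-124)/4,(q[1]+4)/3]
r=least_squares(cost,[0,-4,124,0,0]);C,ax,f=model(r.x);print(r.x.round(3),r.cost,ax.round(3),f.round(1));print(cost(r.x).round(1))
```

```text
[-6.70000e-02  9.19000e-01  1.23158e+02  1.09900e+00  1.87000e-01] 8.616550980933859 [0.012 0.066 0.998] [469.2 314.7 179.9]
[ 0.9 -0.6 -1.9 -0.4 -1.6  0.4  2.2 -0.1 -0.7  0.5  1.1  0.2 -0.2  1.6]
```

Emit:
{"name": "apply_moves", "arguments": {
  "commands": [
    [[0, 0, 0, 0, 0.55, 0, -1], [-0.069, 0, 0.029, 0, 0, 0, -1], [-0.069, 0, 0.029, 0, 0, 0, -1], [-0.069, 0, 0.029, 0, 0, 0, -1], [-0.069, 0, 0.029, 0, 0, 0, -1], [-0.069, 0, 0.029, 0, 0, 0, -1], [-0.069, 0, 0.029, 0, 0, 0, -1], [-0.069, 0, 0.029, 0, 0, 0, -1], [-0.069, 0, 0.029, 0, 0, 0, -1], [-0.069, 0, 0.029, 0, 0, 0, -1]]
  ]
}}

```text
time_s: 26.48
position: [471.8, 321.9, 168.6]
orientation: [[0.038, 0.996, 0.083], [0.377, -0.092, 0.922], [0.925, -0.004, -0.379]]
ft_force: [0.2, 0.3, -0.7]
grip_width: 0.29
grasp_force: 59.9
```

Emit:
{"name": "apply_moves", "arguments": {
  "commands": [
    [[-0.02, 0, 0.008, 0, 0, 0, -1], [-0.01, 0, 0.004, 0, 0, 0, -1], [0, 0, 0, 0, 0, 0, -1], [0, 0, 0, 0, 0, 0, -1]]
  ]
}}

```text
time_s: 26.82
position: [472.0, 322.6, 163.6]
orientation: [[0.037, 0.996, 0.082], [0.376, -0.09, 0.922], [0.926, -0.003, -0.378]]
ft_force: [0.2, -0.7, -1.4]
grip_width: 0.29
grasp_force: 59.8
```

Emit:
{"name": "apply_moves", "arguments": {
  "commands": [
    [[-0.019, 0, 0.008, 0, 0, 0, -1], [-0.019, 0, 0.008, 0, 0, 0, -1], [-0.019, 0, 0.008, 0, 0, 0, -1], [-0.009, 0, 0.004, 0, 0, 0, -1], [0, 0, 0, 0, 0, 0, -1]]
  ]
}}

```text
time_s: 27.23
position: [471.0, 323.1, 147.9]
orientation: [[0.039, 0.996, 0.08], [0.377, -0.089, 0.922], [0.925, -0.005, -0.379]]
ft_force: [0.1, 0.4, -1.6]
grip_width: 0.288
grasp_force: 59.8
```

Emit:
{"name": "apply_moves", "arguments": {
  "commands": [
    [[-0.009, 0, 0.004, 0, 0, 0, -1], [-0.009, 0, 0.004, 0, 0, 0, -1], [0, 0, 0, 0, 0, 0, -1]]
  ]
}}

```text
time_s: 27.48
position: [471.2, 323.2, 144.2]
orientation: [[0.038, 0.996, 0.081], [0.377, -0.089, 0.922], [0.925, -0.005, -0.379]]
ft_force: [-0.1, -0.2, -1.2]
grip_width: 0.289
grasp_force: 59.8
```

Emit:
{"name": "apply_moves", "arguments": {
  "commands": [
    [[-0.007, 0, 0.003, 0, 0, 0, -1], [0, 0, 0, 0, 0, 0, -1]]
  ]
}}

```text
time_s: 27.65
position: [471.3, 323.2, 142.9]
orientation: [[0.038, 0.996, 0.081], [0.377, -0.089, 0.922], [0.925, -0.004, -0.379]]
ft_force: [0.6, -0.9, -1.8]
grip_width: 0.286
grasp_force: 59.8
```

Emit:
{"name": "apply_moves", "arguments": {
  "commands": [
    [[-0.007, 0, 0.003, 0, 0, 0, -1], [0, 0, 0, 0, 0, 0, -1]]
  ]
}}

```text
time_s: 27.82
position: [471.6, 323.4, 142.2]
orientation: [[0.037, 0.996, 0.081], [0.375, -0.089, 0.923], [0.926, -0.004, -0.377]]
ft_force: [-1.4, -0.4, 1.5]
grip_width: 0.286
grasp_force: 60.2
```

Emit:
{"name": "apply_moves", "arguments": {
  "commands": [
    [[-0.007, 0, 0.003, 0, 0, 0, -1], [0, 0, 0, 0, 0, 0, -1]]
  ]
}}

```text
time_s: 27.98
position: [471.7, 323.7, 142.2]
orientation: [[0.036, 0.996, 0.081], [0.372, -0.088, 0.924], [0.927, -0.004, -0.374]]
ft_force: [-2.3, -3.5, 8.1]
grip_width: 0.282
grasp_force: 60.7
```

Emit:
{"name": "apply_moves", "arguments": {
  "commands": [
    [[-0.005, 0, 0.002, 0, 0, 0, -1], [0, 0, 0, 0, 0, 0, -1]]
  ]
}}

```text
time_s: 28.15
position: [471.8, 323.9, 142.2]
orientation: [[0.036, 0.996, 0.08], [0.37, -0.088, 0.925], [0.928, -0.003, -0.372]]
ft_force: [-2.6, -5.0, 10.9]
grip_width: 0.29
grasp_force: 61.0
```

Emit:
{"name": "apply_moves", "arguments": {
  "commands": [
    [[0.002, 0, -0.001, 0, 0, 0, -0.38], [0, 0, 0, 0, 0, 0, -0.34], [0, 0, 0, 0, 0, 0, -0.28], [0, 0, 0, 0, 0, 0, -0.1], [0, 0, 0, 0, 0, 0, 0.2], [0, 0, 0, 0, 0, 0, 0.5], [0, 0, 0, 0, 0, 0, 0.5], [0, 0, 0, 0, 0, 0, 0.5], [0, 0, 0, 0, 0, 0, 0.5], [0, 0, 0, 0, 0, 0, 0.5]]
  ]
}}

```text
time_s: 28.98
position: [471.4, 323.2, 139.4]
orientation: [[0.038, 0.996, 0.081], [0.377, -0.089, 0.922], [0.925, -0.004, -0.379]]
ft_force: [0.1, -0.0, 1.1]
grip_width: 0.75
grasp_force: 0.0
```

Run:
```python
from workcell import arm
import cv2,numpy as np
s=arm.sense();print(s["time_s"],s["position"],s["grip_width"],s["ft_force"])
ims=[]
for n in("scene","top"):
    c=arm.camera(n);ims.append(c["pixels"][:,:,::-1])
cv2.imwrite("pics/s6.png",np.vstack([np.hstack([cv2.resize(ims[0][200:360,400:560],(400,400)),cv2.resize(ims[0][100:230,180:310],(400,400))]),cv2.resize(ims[1][190:330,100:540],(800,200))]))
```

```text
28.9833 [471.35783565 323.24522927 139.35726768] 0.7498598970546334 [ 0.09017688 -0.04593546  1.07534604]
```

View pics/s6.png

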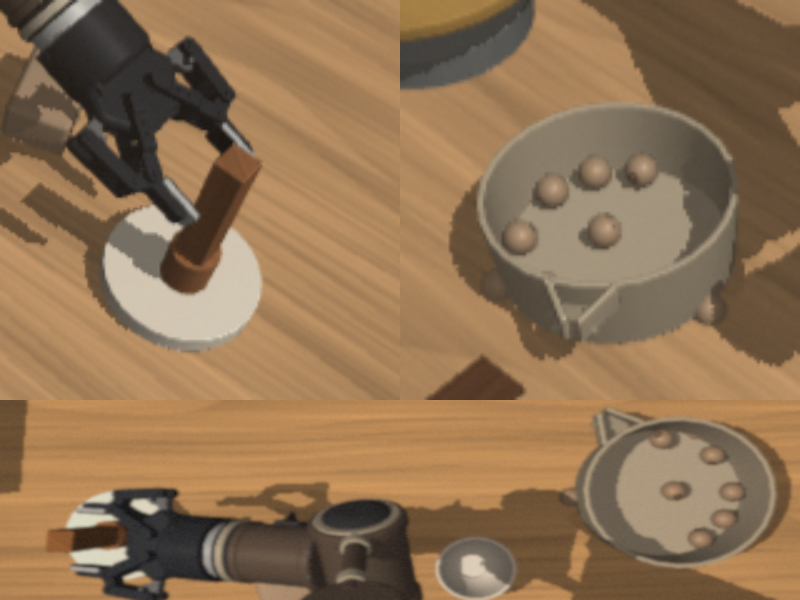

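The stirrer stands near the bat's centre (crop px (190,275)), and all six beads are in the bowl. I'll back off along the tool axis.

Emit:
{"name": "apply_moves", "arguments": {
  "commands": [
    [[0, 0, -0.03, 0, 0, 0, 0.5], [0, 0, -0.06, 0, 0, 0, 0.5], [0, 0, -0.1, 0, 0, 0, 0.5], [0, 0, -0.12, 0, 0, 0, 0.5], [0, 0, -0.12, 0, 0, 0, 0.5], [0, 0, -0.12, 0, 0, 0, 0.5], [0, 0, 0, 0, 0, 0, 0.5], [0, 0, 0, 0, 0, 0, 0.5], [0, 0, 0, 0, 0, 0, 0.5]]
  ]
}}

```text
time_s: 29.83
position: [462.4, 221.8, 181.0]
orientation: [[0.038, 0.996, 0.081], [0.377, -0.09, 0.922], [0.925, -0.004, -0.379]]
ft_force: [-0.3, 0.6, 0.4]
grip_width: 0.747
grasp_force: 0.0
```

Run:
```python
from workcell import arm
from h import *
s=arm.sense();print(s["time_s"],s["position"].round(1),s["ft_force"])
c=arm.camera("scene");hs=cv2.cvtColor(c["pixels"],cv2.COLOR_RGB2HSV)
m=((hs[...,1]>120)&(hs[...,0]<14)&(hs[...,2]<150)).astype(np.uint8);k=blob(m,(455,245,515,320))[:,0]
def pr(X):
    T=c["camera_from_world"];y=c["K"]@(T[:3,:3]@X+T[:3,3]);return (y[:2]/y[2]).round(1)
print('stirrer ext',k.min(0),k.max(0));b=np.r_[469,319]
print('pred top',pr(np.r_[b,185]),'foot',pr(np.r_[b,20]))
```

```text
29.8333 [462.4 221.8 181. ] [-0.32788509  0.55340038  0.42334179]
stirrer ext [465 258] [503 316]
pred top [494.4 263. ] foot [472.7 307.4]
```

```bash
python3 -c "
from workcell import arm
print(arm.sign_off())"
```

```text
the job is handed in; nothing more can be done
None
```

The job is handed in at about 30 s: two anticlockwise turns from the lip and back, six beads still in the bowl, and the stirrer upright near the middle of the bat; no verdict came back.

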